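# Open the bench power console by its hidden press catch

### The arm

A 6-joint arm with a two-finger parallel gripper is mounted at the origin on the work surface. World frame = base frame: x ahead of the robot, y to its left, z up, the work surface at z = 0. Lengths are in m, angles in rad, forces in N, time in s.
With the tool pointing down it reaches from about 0.225 to 0.875 m from the base axis. Payload 3.4 kg.
Tool frame: the origin (TCP) lies on the centre line of the jaws, within the pads' length; the fingertips stand 8 mm ahead of it and the grasp point (between the pads) lies 11 mm behind it (robot.tcp_to_tips is the distance from the TCP to the fingertips, in m); z points along the fingers, y is the line along which they close (so a half turn about z gives the same grasp; the last joint's range is limited). The gripper opens to 85 mm and grips with 20 to 120 N. Pads are 22 mm wide; open, the fingers measure 114 mm over their backs; the gripper's body (76 mm by 85 mm) begins 54 mm behind the grasp point. The pads swing forward as they close: fully open they stand 13 mm farther back than shut.
Start: joints at [1.022, 0.276, 1.505, -0, 1.361, -0.121], TCP at [0.239, 0.523, 0.239] pointing down, gripper open.
Joint ranges: [-2.89, 2.89], [-0.75, 2.08], [0.22, 2.7], [-1.18, 4.32], [0.11, 2.71], [-2.7, 2.7]. Speed limits (rad/s): [2.57, 2.57, 3.14, 3.14, 3.14, 3.14].

### API

Orientations are given as [roll, pitch, yaw] about the fixed x, y, z axes, in that order (R = Rz(yaw) Ry(pitch) Rx(roll)).
In Python, from rig import robot gives the robot as it stands.
- The arm moves only by the shell command python3 -m creep 'ROWS'. ROWS is a JSON object of lists of equal length, an entry for each row: "gripper": the opening, from 0 (shut) to 1 (fully open); "offset": the shift along the tool's x, y, z in mm, a list of three; "rotation": the turn, a rotation vector about the tool's x, y, z in rad, a list of three. In form: {"gripper": [gripper, ...], "offset": [[dx, dy, dz], ...], "rotation": [[wx, wy, wz], ...]}. A call has exactly 8 rows; each row shifts and turns the commanded pose from where the row before left it, along the tool's axes as they then stand; what a row does not reach is not made up. A row lasts 1/12 s, in which the tool goes at most 41.7 mm and 7.16 degrees, less where a joint would pass 70% of its speed; a pose out of reach is approached as far as the arm can. A call is refused whole if a number of a shift passes 41.7 or a number of a turn 0.125, either way. A call with a gripper value outside its range is refused whole. The fingers move at their own pace and stop on an object; the grip force is fixed at half the most. Time passes only in rows, so rows that do not move let the fingers close, or fill a call up. It gives the time, the measured TCP pose, the force, the opening and the grip force at its end, in the units of the state.
- robot.observe(): the state, without advancing time (a new reading comes with each control period).
- robot.grab_frame(name): name is "scene" or "top" or "wrist"; returns the picture (384x512x3 uint8, red, green, blue); there is no depth.
- robot.camera_params(name): a dict with "vfov" (degrees; the focal length in pixels is half the picture's height over the tangent of half this angle, whatever the lens; pixels are square), "cx", "cy" (the principal point, pixels), "xyz" and "attitude" of the camera in the world; the wrist camera has in their place "T_tool_cam" (4x4, takes a point from camera to tool coordinates, whose origin is the TCP and whose axes are the flange's). Camera axes: x right, y down, z forward; pixel columns grow to the right and rows downward; lengths in m; the calibration is good to about 2 mm. A picture is of the moment at which its call begins: read the wrist's pose just before it. camera_params takes no time and is no camera call.
- robot.close_job(): hands the job in; it is judged then, once.
The state is a dict: "t": time; "q": joint angles; "qd": joint speeds; "effort": joint torques, N m; "tcp_pos": TCP position; "orientation": TCP orientation; "force": force on the tool from outside, world axes, zero at the start; "ft_torque": the same for the moment, N m; "gripper_width": finger opening in m; "grip_force": force on a finger pad.
Only numpy, scipy, OpenCV 4.12 (cv2) and the standard library are available. Lean on these libraries where they do the work, as an engineer would, in place of code of your own. Each camera call takes 0.05 s, during which the arm holds its last target. There are 200 camera calls.

### The job

Open the flap of the bench power console so that the sockets can be reached. Run a fingertip along the front edge of the shut flap until you feel the finger notch, press the catch down inside the notch so that the flap springs ajar, then push the flap up with the fingertip until it stands upright, and leave it standing open. Use fingertips only and a light touch: nothing is to be gripped or picked up, and leave the things on the bench in front of the console where they are.

Things in the scene. Friction and masses are not known exactly. Their poses are not given: they have to be found in the camera images.
- rail: Dark steel rail fixed on the bench: 860 mm long (its y), 100 deep, 12 high; origin mid-underside, x away from the robot. On it is clamped the power console, a plain aluminium trunk 612 mm long, 130 deep (rail x -65 to +65), flat top 82 mm above the bench, parallel to the rail but slid along it by up to 110 mm either way. Nearly all its top is one hinged flap, a 3 mm sheet.
- edge_line (a point): Point of the rail's frame at rail x = -64 mm, y = 0, 82 mm above the bench: on the line of the flap's front top edge, which runs along rail y with a lip turned down to 12 mm below it. The finger notch lies in the middle of the flap, so its centre is up to 110 mm either side of this point along rail y. It is 60 mm wide along the edge, runs 26 mm back from it and is open to the front.
- hinge_line (a point): Point of the rail's frame at rail x = +45 mm, y = 0, 76 mm above the bench: on the flap's hinge line, which runs along rail y, 6 mm below the flap's top face. The front edge is 109 mm ahead of it. Under the flap, 4 mm behind the notch, a steel strike 30 mm wide hangs to 22 mm below the flap's top face and swings up with it.
- flap (a joint): Flap hinge, rad: 0 shut and latched, about 0.7 sprung ajar (front edge 70 mm up), 1.57 upright, stop 1.75. Shut, it rests on a spring: pressing the front edge with 4 to 10 N sinks it up to 3 mm; it cannot be raised. Once unlatched a kicker raises it at once, gently, or until it meets the hand over it. Its stiff hinge holds it wherever it is left; 3 to 8 N at the front edge swings it up.
- catch (a joint): Press key of the catch, m: 0 out, 0.006 fully down; it moves straight down. A grey plate in the notch, 52 mm wide and 21 deep (rail x -64.5 to -43.5 mm), its flat top 8 mm below the flap's top, 74 mm above the bench unpressed. It starts to move at about 2.6 N and takes about 6 N fully down; the flap is unlatched at about 0.0035. It springs back when let go.
- micrometer_stand: bystander: grey micrometer in a small cast stand, base 100 x 70 mm, about 100 mm high, origin at the middle of the base's underside
- setting_ring: bystander: plain steel setting ring, 64 mm outside, 30 mm bore, 22 mm high, origin at the centre of its underside
- oil_jar: bystander: small white jar with a red cap, 42 mm across, 55 mm high, origin at the centre of its underside
- caliper_case: bystander: flat black calliper case, 85 x 180 mm, 22 mm high, origin at the middle of its underside

How it is judged:
By the outcome, as a careful person would: the job done as asked, in the order asked, and still so for the second after the job is handed in, with the robot touching nothing.
It also fails if it takes over 70 s, if anything falls off the work surface, if the arm or the gripper's body presses on something with over 40 N, if the wrist force passes 120 N, or if a joint passes its speed limit or range.

## Working session

There is one attempt and no reset: what is moved stays moved. The work goes in short steps, Python scripts to look and compute and a shell command to move; the robot and the scene stay as the last step left them, time stands still between calls to the robot, and variables do not carry over. Pictures are saved under pics/ and viewed, at most 12 in all, crops included, and the job is handed in when it is done.

```bash
mkdir -p pics
python3 - <<'E'
from rig import robot
import cv2
s=robot.observe();print(s)
for n in("top","scene"):
    print(n,robot.camera_params(n))
    cv2.imwrite(f"pics/{n}0.png",robot.grab_frame(n)[:,:,::-1])
print(robot.camera_params("wrist"))
E
```

```text
{'t': 0.0, 'q': array([ 1.02199246e+00,  2.76565368e-01,  1.50614252e+00, -2.22278600e-05,
        1.36071643e+00, -1.21017331e-01]), 'qd': array([-0.00028029, -0.00021255,  0.00199745, -0.00028157,  0.00018735,
       -0.00106321]), 'effort': array([-7.46459391e-04, -4.16766357e+01, -2.45808363e+01,  1.27949500e-05,
        1.09733711e-02,  2.76108966e-05]), 'tcp_pos': array([0.23828655, 0.52272071, 0.23845287]), 'orientation': array([-3.13977177e+00, -1.99550250e-04,  2.71381059e+00]), 'force': array([-0.20095926,  0.5206978 ,  0.00971807]), 'ft_torque': array([0.01273216, 0.0581226 , 0.0059864 ]), 'grip_force': 0.0, 'gripper_width': 0.08557745494192244}
top {'vfov': 49.50319147240196, 'cx': 249.0254280909521, 'cy': 191.25324614168747, 'xyz': array([0.35644812, 0.007001  , 1.23857315]), 'attitude': array([-3.02996637, -0.00444452, -1.55313447])}
scene {'vfov': 42.29539183472709, 'cx': 256.25367816496777, 'cy': 184.47362321310348, 'xyz': array([ 1.18467145, -0.38267575,  1.1063508 ]), 'attitude': array([-2.47891718, -0.0056895 ,  1.08512899])}
{'vfov': 58.534062651906794, 'cx': 254.20351317394113, 'cy': 191.0281998340327, 'T_tool_cam': array([[ 2.65921663e-04, -9.49019581e-01, -3.15217010e-01,
         8.17211108e-02],
       [ 9.99999542e-01,  5.42184597e-04, -7.88733634e-04,
         5.11190545e-04],
       [ 9.19429471e-04, -3.15216656e-01,  9.49019291e-01,
        -1.34654455e-01],
       [ 0.00000000e+00,  0.00000000e+00,  0.00000000e+00,
         1.00000000e+00]])}
```

View pics/top0.png

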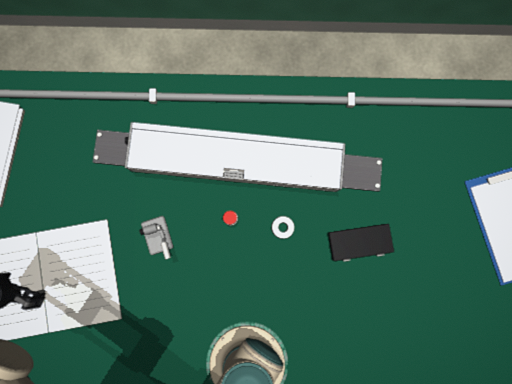

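View pics/scene0.png

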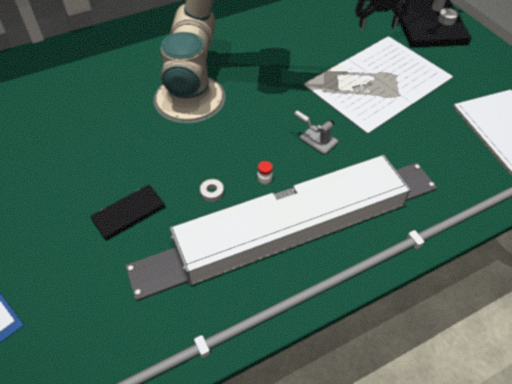

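The top view shows the console from (128,125) to (343,190) and the notch near (233,173). The jar is at (230,218), the ring at (283,227), the stand at (157,237) and the case at (361,242). I'll enlarge it.

Run:
```python
import cv2
i=cv2.imread("pics/top0.png")
a=cv2.resize(i[120:200,85:245],None,fx=5,fy=5,interpolation=2)
b=cv2.resize(i[120:200,235:395],None,fx=5,fy=5,interpolation=2)
import numpy as np
o=np.vstack([a,b]);o=cv2.resize(o,(800,800))[:,:]
# pack to 800x600: 3.75 px/px vertically kept uniform
o=cv2.resize(np.vstack([i[120:200,85:245],i[120:200,235:395]]),(600,600),interpolation=2)
cv2.imwrite("pics/crop.png",o)
```

```text
(no output)
```

View pics/crop.png

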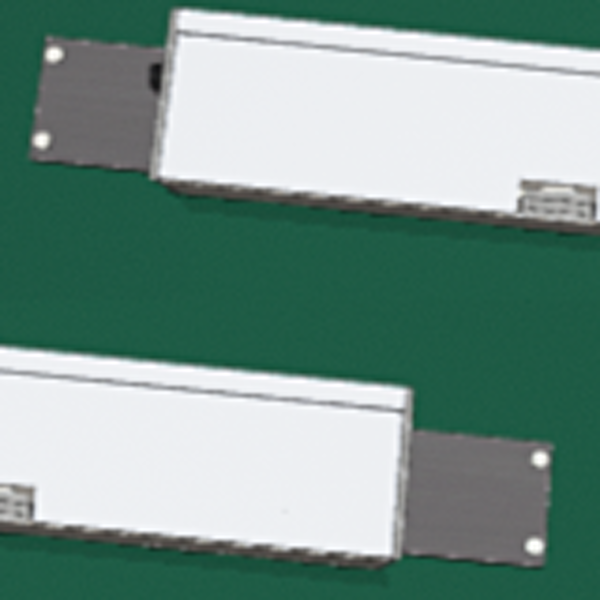

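The crop gives the rail corners, the flap's front corners and the notch. The notch runs from about u=519 to u=597 in the upper half, with its front edge at v≈220.

```bash
cat > h.py <<'E'
import numpy as np
from rig import robot
from scipy.spatial.transform import Rotation as R
def ray(name,uv,z):
    c=robot.camera_params(name);f=192/np.tan(np.radians(c["vfov"]/2))
    d=R.from_euler("xyz",c["attitude"]).as_matrix()@[(uv[0]-c["cx"])/f,(uv[1]-c["cy"])/f,1]
    return c["xyz"]+d*(z-c["xyz"][2])/d[2]
E
python3 - <<'E'
from h import *
np.set_printoptions(precision=4,suppress=True)
rc=[ray("top",p,.012) for p in[(97.5,129.9),(93.5,162.7),(382.2,158.1),(379.8,191.2)]]
print(rc,np.mean(rc,0))
a,b=ray("top",(127.7,168),.082),ray("top",(340.3,188.8),.082)
print(a,b,np.linalg.norm(a-b),(a+b)/2)
for p in(rc[0]-rc[2],rc[1]-rc[3],a-b):print("yaw",np.arctan2(-p[0],p[1]))
print("notch",ray("top",(85+519/3.75,120+217/3.75),.082),ray("top",(85+597/3.75,120+225/3.75),.082))
for n,p,z in(("jar",(230.5,218),.055),("ring",(283,227.5),.022),("stand",(157,237),.05),("caseTL",(330,235),.022),("caseTR",(391,225),.022)):print(n,ray("top",p,z))
E
```

```text
[array([0.6714, 0.4631, 0.012 ]), array([0.5713, 0.4692, 0.012 ]), array([ 0.6011, -0.393 ,  0.012 ]), array([ 0.5012, -0.3841,  0.012 ])] [0.5863 0.0388 0.012 ]
[0.5457 0.346  0.082 ] [ 0.4977 -0.2512  0.082 ] 0.5991186292709229 [0.5217 0.0474 0.082 ]
yaw -0.08193220144997512
yaw -0.08189005439317272
yaw -0.08015402425163909
notch [0.5226 0.0767 0.082 ] [0.5177 0.0182 0.082 ]
jar [0.4118 0.0553 0.055 ]
ring [ 0.3885 -0.0968  0.022 ]
stand [0.3546 0.2626 0.05  ]
caseTL [ 0.3692 -0.2337  0.022 ]
caseTR [ 0.4014 -0.4119  0.022 ]
```

```bash
cat >> h.py <<'E'
ex=np.array([.9967,-.0816,0]);ey=np.array([.0816,.9967,0]);ez=np.array([0,0,1.])
N=np.array([.5217,.0472,.082])   # edge at notch centre
def st():
    s=robot.observe();M=R.from_euler("xyz",s["orientation"]).as_matrix()
    c=s["tcp_pos"]+M@[.011,0,robot.tcp_to_tips]   # robot-side corner of tip
    d=c-N
    print("t %.2f corner from notch edge (rail mm) x %.1f y %.1f z %.1f"%(s["t"],*(1e3*np.array([d@ex,d@ey,d[2]]))),"F",s["force"].round(1),"w %.3f"%s["gripper_width"],"tilt-err",R.from_matrix(M).as_euler("xyz").round(3))
    return M,c
def go(x,y,z):
    M,c=st();t=N+(x*ex+y*ey+z*ez)/1e3
    print("tool mm",(1e3*M.T@(t-c)).round(1))
E
python3 -m creep '{"gripper":[0,0,0,0,0,0,0,0],"offset":[[0,0,0],[0,0,0],[0,0,0],[0,0,0],[0,0,0],[0,0,0],[0,0,0],[0,0,0]],"rotation":[[0,0,-0.115],[0,0,-0.115],[0,0,-0.116],[0,-0.105,0],[0,-0.105,0],[0,-0.105,0],[0,-0.105,0],[0,-0.104,0]]}'
python3 -c "
from h import *
print(robot.tcp_to_tips);go(2.5,75,40)"
```

```text
t: 0.77
tcp_pos: [0.2384, 0.5234, 0.24]
orientation: [3.139, 0.529, 3.059]
force: [0.2, -1.2, -1.1]
gripper_width: -0.0006
grip_force: 0.0
0.008
t 0.77 corner from notch edge (rail mm) x -326.7 y 451.6 z 145.6 F [ 0.2 -1.2 -1.1] w -0.001 tilt-err [3.139 0.529 3.059]
tool mm [-231.2 -376.9  256.4]
```

```bash
python3 -m creep '{"gripper":[0,0,0,0,0,0,0,0],"offset":[[-17.8,-23.6,10.4],[-17.8,-23.6,10.4],[-17.8,-23.6,10.4],[-17.8,-23.6,10.4],[-17.8,-23.6,10.4],[-17.8,-23.6,10.4],[-17.8,-23.6,10.4],[-17.8,-23.6,10.4]],"rotation":[[0,0,0],[0,0,0],[0,0,0],[0,0,0],[0,0,0],[0,0,0],[0,0,0],[0,0,0]]}'
python3 -m creep '{"gripper":[0,0,0,0,0,0,0,0],"offset":[[-17.8,-23.6,10.4],[-17.8,-23.6,10.4],[-17.8,-23.6,10.4],[-17.8,-23.6,10.4],[-17.8,-23.6,10.4],[-17.8,-23.6,10.4],[-17.8,-23.6,10.4],[-17.8,-23.6,10.4]],"rotation":[[0,0,0],[0,0,0],[0,0,0],[0,0,0],[0,0,0],[0,0,0],[0,0,0],[0,0,0]]}'
python3 -c "
from h import *
go(2.5,75,20)
import cv2;cv2.imwrite('pics/w1.png',robot.grab_frame('wrist')[:,:,::-1])"
```

```text
t: 1.43
tcp_pos: [0.3877, 0.3201, 0.2382]
orientation: [-3.141, 0.524, 3.061]
force: [-0.2, 1.0, 0.5]
gripper_width: 0.0001
grip_force: 0.0
t: 2.1
tcp_pos: [0.5367, 0.1183, 0.2374]
orientation: [-3.142, 0.523, 3.059]
force: [-0.1, -0.0, -0.2]
gripper_width: -0.0
grip_force: 0.0
t 2.10 corner from notch edge (rail mm) x 3.6 y 72.1 z 143.0 F [-0.1 -0.  -0.2] w -0.000 tilt-err [-3.142  0.523  3.059]
tool mm [ 62.4   2.9 106. ]
```

View pics/w1.png

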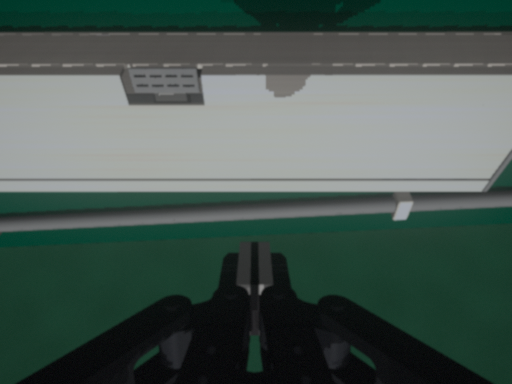

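The wrist view shows the flap's front edge at v≈74. The notch runs from u≈123 to 202 along that edge and back to v≈104.

```bash
python3 - <<'E'
from h import *
s=robot.observe();M=R.from_euler("xyz",s["orientation"]).as_matrix()
c=robot.camera_params("wrist");T=c["T_tool_cam"];f=192/np.tan(np.radians(c["vfov"]/2))
for uv in[(122,74),(202,74),(130,104),(204,104),(400,74)]:
    p=s["tcp_pos"]+M@T[:3,3];d=M@T[:3,:3]@[(uv[0]-c["cx"])/f,(uv[1]-c["cy"])/f,1]
    q=p+d*(.082-p[2])/d[2]-N;print(uv,(1e3*np.array([q@ex,q@ey])).round(1))
E
python3 -m creep '{"gripper":[0,0,0,0,0,0,0,0],"offset":[[8,0.4,13.3],[8,0.4,13.3],[8,0.4,13.3],[8,0.4,13.3],[8,0.4,13.3],[8,0.4,13.3],[7,0.3,13],[7,0.3,13]],"rotation":[[0,0,0],[0,0,0],[0,0,0],[0,0,0],[0,0,0],[0,0,0],[0,0,0],[0,0,0]]}'
python3 -c "
from h import *
go(2.5,75,3)"
```

```text
(122, 74) [  6.8 -29. ]
(202, 74) [ 6.9 30.2]
(130, 104) [ 32.8 -30.2]
(204, 104) [32.8 28.7]
(400, 74) [  7. 176.]
t: 2.82
tcp_pos: [0.5354, 0.1231, 0.1141]
orientation: [3.142, 0.523, 3.06]
force: [-0.4, -0.5, -1.2]
gripper_width: -0.0001
grip_force: 0.0
t 2.82 corner from notch edge (rail mm) x 1.9 y 76.8 z 19.6 F [-0.4 -0.5 -1.2] w -0.000 tilt-err [3.142 0.523 3.06 ]
tool mm [ 7.8 -1.8 14.7]
```

```bash
python3 -m creep '{"gripper":[0,0,0,0,0,0,0,0],"offset":[[0.5,-0.3,2.9],[0.5,-0.3,2.9],[0.5,-0.3,2.9],[0.5,-0.3,2.9],[0.5,-0.3,2.9],[0.5,-0.3,2.9],[0,0,0],[0,0,0]],"rotation":[[0,0,0],[0,0,0],[0,0,0],[0,0,0],[0,0,0],[0,0,0],[0,0,0],[0,0,0]]}'
python3 -c "
from h import *
go(8,75,0)"
python3 -m creep '{"gripper":[0,0,0,0,0,0,0,0],"offset":[[0.25,0,0.43],[0.25,0,0.43],[0.25,0,0.43],[0.25,0,0.43],[0.25,0,0.43],[0.25,0,0.43],[0.25,0,0.43],[0,0,0]],"rotation":[[0,0,0],[0,0,0],[0,0,0],[0,0,0],[0,0,0],[0,0,0],[0,0,0],[0,0,0]]}'
python3 -c "
from h import *
go(8,75,-1)"
```

```text
t: 3.48
tcp_pos: [0.542, 0.1206, 0.0986]
orientation: [3.142, 0.524, 3.06]
force: [0.2, 0.8, 0.8]
gripper_width: -0.0002
grip_force: 0.0
t 3.48 corner from notch edge (rail mm) x 8.7 y 74.8 z 4.2 F [0.2 0.8 0.8] w -0.000 tilt-err [3.142 0.524 3.06 ]
tool mm [2.7 0.2 3.3]
t: 4.15
tcp_pos: [0.5418, 0.1207, 0.0949]
orientation: [-3.142, 0.524, 3.06]
force: [0.0, 0.4, -0.2]
gripper_width: 0.0005
grip_force: 0.0
t 4.15 corner from notch edge (rail mm) x 8.5 y 74.9 z 0.5 F [ 0.   0.4 -0.2] w 0.001 tilt-err [-3.142  0.524  3.06 ]
tool mm [1.2 0.1 1. ]
```

```bash
python3 -m creep '{"gripper":[0,0,0,0,0,0,0,0],"offset":[[0.15,0,0.26],[0.15,0,0.26],[0.15,0,0.26],[0.15,0,0.26],[0.15,0,0.26],[0,0,0],[0,0,0],[0,0,0]],"rotation":[[0,0,0],[0,0,0],[0,0,0],[0,0,0],[0,0,0],[0,0,0],[0,0,0],[0,0,0]]}'
python3 -c "
from h import *
go(8,75,-2)"
```

```text
t: 4.82
tcp_pos: [0.5419, 0.1207, 0.0935]
orientation: [3.141, 0.524, 3.06]
force: [0.2, -0.5, 0.2]
gripper_width: 0.0
grip_force: 0.0
t 4.82 corner from notch edge (rail mm) x 8.6 y 74.9 z -0.9 F [ 0.2 -0.5  0.2] w 0.000 tilt-err [3.141 0.524 3.06 ]
tool mm [1.1 0.1 0.7]
```

```bash
python3 -m creep '{"gripper":[0,0,0,0,0,0,0,0],"offset":[[0.15,0,0.26],[0.15,0,0.26],[0.15,0,0.26],[0.15,0,0.26],[0.15,0,0.26],[0,0,0],[0,0,0],[0,0,0]],"rotation":[[0,0,0],[0,0,0],[0,0,0],[0,0,0],[0,0,0],[0,0,0],[0,0,0],[0,0,0]]}'
python3 -c "
from h import *
go(8,75,-3)"
```

```text
t: 5.48
tcp_pos: [0.5421, 0.1207, 0.0927]
orientation: [3.141, 0.525, 3.06]
force: [-3.3, -0.3, 5.3]
gripper_width: -0.0
grip_force: 3.0
t 5.48 corner from notch edge (rail mm) x 8.8 y 75.0 z -1.7 F [-3.3 -0.3  5.3] w -0.000 tilt-err [3.141 0.525 3.06 ]
tool mm [1.3 0.  0.7]
```

```bash
python3 -m creep '{"gripper":[0,0,0,0,0,0,0,0],"offset":[[0,-5,0],[0,-5,0],[0,-5,0],[0,-5,0],[0,-5,0],[0,-5,0],[0,-5,0],[0,-3,0]],"rotation":[[0,0,0],[0,0,0],[0,0,0],[0,0,0],[0,0,0],[0,0,0],[0,0,0],[0,0,0]]}'
python3 -c "
from h import *
go(8,20,-2)"
python3 -m creep '{"gripper":[0,0,0,0,0,0,0,0],"offset":[[0,-3,0],[0,-3,0],[0,-3,0],[0,-3,0],[0,-3,0],[0,0,0],[0,0,0],[0,0,0]],"rotation":[[0,0,0],[0,0,0],[0,0,0],[0,0,0],[0,0,0],[0,0,0],[0,0,0],[0,0,0]]}'
python3 -c "
from h import *
go(8,10,-2)"
```

```text
t: 6.15
tcp_pos: [0.54, 0.0829, 0.093]
orientation: [3.14, 0.527, 3.059]
force: [0.1, 2.3, 2.8]
gripper_width: 0.0004
grip_force: 1.4
t 6.15 corner from notch edge (rail mm) x 9.8 y 37.1 z -1.5 F [0.1 2.3 2.8] w 0.000 tilt-err [3.14  0.527 3.059]
tool mm [  1.8 -17.1  -0.5]
t: 6.82
tcp_pos: [0.537, 0.0676, 0.0915]
orientation: [-3.141, 0.523, 3.06]
force: [-0.1, 0.6, -0.3]
gripper_width: -0.0003
grip_force: 0.0
t 6.82 corner from notch edge (rail mm) x 8.0 y 21.6 z -2.9 F [-0.1  0.6 -0.3] w -0.000 tilt-err [-3.141  0.523  3.06 ]
tool mm [ -0.4 -11.6  -0.8]
```

```bash
python3 -m creep '{"gripper":[0,0,0,0,0,0,0,0],"offset":[[-0.5,-3,0.3],[-0.5,-3,0.3],[-0.5,-3,0.3],[-0.5,-3,0.3],[-0.5,-3,0.3],[-0.5,-3,0.3],[-0.5,-3,0.3],[0,0,0]],"rotation":[[0,0,0],[0,0,0],[0,0,0],[0,0,0],[0,0,0],[0,0,0],[0,0,0],[0,0,0]]}'
python3 -m creep '{"gripper":[0,0,0,0,0,0,0,0],"offset":[[0.35,0,0.6],[0.35,0,0.6],[0.35,0,0.6],[0.35,0,0.6],[0.35,0,0.6],[0.35,0,0.6],[0,0,0],[0,0,0]],"rotation":[[0,0,0],[0,0,0],[0,0,0],[0,0,0],[0,0,0],[0,0,0],[0,0,0],[0,0,0]]}'
python3 -c "
from h import *
go(12,0,-8)
import cv2;cv2.imwrite('pics/w2.png',robot.grab_frame('wrist')[:,:,::-1])"
```

```text
t: 7.48
tcp_pos: [0.54, 0.046, 0.092]
orientation: [3.141, 0.524, 3.059]
force: [-0.1, 0.1, -0.2]
gripper_width: -0.0001
grip_force: 0.0
t: 8.15
tcp_pos: [0.5399, 0.0467, 0.0877]
orientation: [3.142, 0.524, 3.06]
force: [0.7, -0.4, -0.3]
gripper_width: -0.0001
grip_force: 0.0
t 8.15 corner from notch edge (rail mm) x 12.6 y 1.0 z -6.7 F [ 0.7 -0.4 -0.3] w -0.000 tilt-err [3.142 0.524 3.06 ]
tool mm [ 1.2 -1.   0.8]
```

View pics/w2.png

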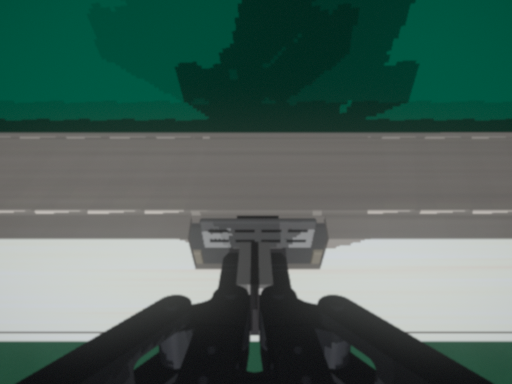

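The fingertips (u≈237–272) are over the key, inside the notch (u≈190–328). I'll press now.

```bash
python3 -m creep '{"gripper":[0,0,0,0,0,0,0,0],"offset":[[0.35,0,0.6],[0.35,0,0.6],[0.35,0,0.6],[0.35,0,0.6],[0.35,0,0.6],[0.35,0,0.6],[0,0,0],[0,0,0]],"rotation":[[0,0,0],[0,0,0],[0,0,0],[0,0,0],[0,0,0],[0,0,0],[0,0,0],[0,0,0]]}'
python3 -c "
from h import *
go(12,0,-12)"
```

```text
t: 8.87
tcp_pos: [0.5399, 0.0466, 0.0842]
orientation: [3.142, 0.525, 3.06]
force: [-3.9, 1.1, 6.2]
gripper_width: 0.0002
grip_force: 3.7
t 8.87 corner from notch edge (rail mm) x 12.7 y 0.9 z -10.2 F [-3.9  1.1  6.2] w 0.000 tilt-err [3.142 0.525 3.06 ]
tool mm [ 1.5 -0.9  1.2]
```

```bash
python3 -m creep '{"gripper":[0,0,0,0,0,0,0,0],"offset":[[-0.5,0,-0.87],[-0.5,0,-0.87],[0.9,0,-0.5],[0.9,0,-0.5],[0.9,0,-0.5],[0.5,0,0.87],[0,0,0],[0,0,0]],"rotation":[[0,0,0],[0,0,0],[0,0,0],[0,0,0],[0,0,0],[0,0,0],[0,0,0],[0,0,0]]}'
python3 -c "
from h import *
go(10,0,-12)"
python3 -m creep '{"gripper":[0,0,0,0,0,0,0,0],"offset":[[0.3,0,0.52],[0.3,0,0.52],[0.3,0,0.52],[0.3,0,0.52],[0,0,0],[0,0,0],[0,0,0],[0,0,0]],"rotation":[[0,0,0],[0,0,0],[0,0,0],[0,0,0],[0,0,0],[0,0,0],[0,0,0],[0,0,0]]}'
python3 -c "
from h import *
go(10,0,-12)"
```

```text
t: 9.53
tcp_pos: [0.5366, 0.0469, 0.0844]
orientation: [3.142, 0.524, 3.06]
force: [-0.4, -0.1, 1.5]
gripper_width: -0.0001
grip_force: 0.5
t 9.53 corner from notch edge (rail mm) x 9.3 y 0.9 z -10.0 F [-0.4 -0.1  1.5] w -0.000 tilt-err [3.142 0.524 3.06 ]
tool mm [ 0.4 -0.9  2.1]
t: 10.2
tcp_pos: [0.5368, 0.0469, 0.0825]
orientation: [3.142, 0.524, 3.06]
force: [-3.6, 0.5, 5.0]
gripper_width: -0.0002
grip_force: 2.6
t 10.20 corner from notch edge (rail mm) x 9.5 y 0.9 z -11.9 F [-3.6  0.5  5. ] w -0.000 tilt-err [3.142 0.524 3.06 ]
tool mm [-0.4 -0.9  0.3]
```

```bash
python3 -m creep '{"gripper":[0,0,0,0,0,0,0,0],"offset":[[0.25,0,0.43],[0.25,0,0.43],[0.25,0,0.43],[0.25,0,0.43],[0.25,0,0.43],[0.25,0,0.43],[0,0,0],[0,0,0]],"rotation":[[0,0,0],[0,0,0],[0,0,0],[0,0,0],[0,0,0],[0,0,0],[0,0,0],[0,0,0]]}'
python3 -c "
from h import *
go(10,0,-12)
import cv2;cv2.imwrite('pics/w3.png',robot.grab_frame('wrist')[:,:,::-1])"
```

```text
t: 10.87
tcp_pos: [0.5369, 0.0469, 0.0793]
orientation: [3.142, 0.524, 3.06]
force: [-4.2, 0.4, 3.8]
gripper_width: 0.0004
grip_force: 2.3
t 10.87 corner from notch edge (rail mm) x 9.6 y 0.9 z -15.2 F [-4.2  0.4  3.8] w 0.000 tilt-err [3.142 0.524 3.06 ]
tool mm [-1.9 -0.9 -2.6]
```

View pics/w3.png

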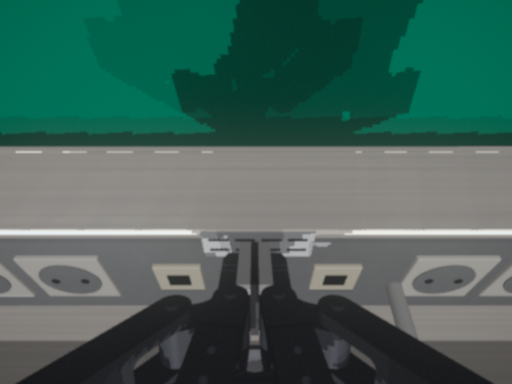

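The catch released: the flap has sprung up and the sockets are visible at v≈280. I'll back away from it.

```bash
python3 -m creep '{"gripper":[0,0,0,0,0,0,0,0],"offset":[[2,0,-2],[7,0,-4],[7,0,-4],[7,0,-4],[7,0,-4],[7,0,-4],[7,0,-4],[0,0,0]],"rotation":[[0,0,0],[0,0,0],[0,0,0],[0,0,0],[0,0,0],[0,0,0],[0,0,0],[0,0,0]]}'
python3 -c "
from h import *
go(-38,-60,30)
import cv2
cv2.imwrite('pics/s4.png',robot.grab_frame('scene')[:,:,::-1])"
```

```text
t: 11.58
tcp_pos: [0.4826, 0.0511, 0.0786]
orientation: [-3.141, 0.52, 3.06]
force: [-1.0, 1.3, -0.4]
gripper_width: -0.0002
grip_force: 0.0
t 11.58 corner from notch edge (rail mm) x -44.9 y 0.7 z -15.8 F [-1.   1.3 -0.4] w -0.000 tilt-err [-3.141  0.52   3.06 ]
tool mm [-28.7 -60.7 -36.3]
```

View pics/s4.png

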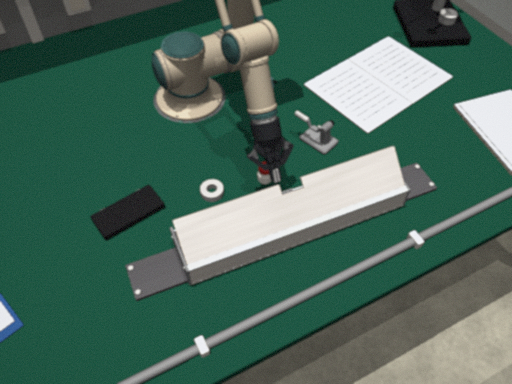

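The flap is ajar, held by its stiff hinge, and nothing else has moved. Next I'll go 60 mm to the side of the notch, to a point just in front of the lip.

```bash
python3 -m creep '{"gripper":[0,0,0,0,0,0,0,0],"offset":[[0,-8,-10],[-6,-8,-2],[-7.8,-8,-2],[-7.8,-8,-2],[-7.8,-8,-2],[-7.8,-8,-2],[-7.8,-7,-1],[-7.8,-6,-1]],"rotation":[[0,0,0],[0,0,0],[0,0,0],[0,0,0],[0,0,0],[0,0,0],[0,0,0],[0,0,0]]}'
python3 -c "
from h import *
go(15,-60,36);go(38.5,-60,58.5)"
```

```text
t: 12.3
tcp_pos: [0.5162, -0.0133, 0.1257]
orientation: [3.142, 0.525, 3.059]
force: [-0.1, -0.4, -0.3]
gripper_width: 0.0001
grip_force: 0.0
t 12.30 corner from notch edge (rail mm) x -6.0 y -60.7 z 31.3 F [-0.1 -0.4 -0.3] w 0.000 tilt-err [3.142 0.525 3.059]
tool mm [-20.5   0.8   6.5]
t 12.30 corner from notch edge (rail mm) x -6.0 y -60.7 z 31.3 F [-0.1 -0.4 -0.3] w 0.000 tilt-err [3.142 0.525 3.059]
tool mm [-52.2   0.8  -1.2]
```

```bash
python3 -m creep '{"gripper":[0,0,0,0,0,0,0,0],"offset":[[-2.6,0,0.8],[-2.6,0,0.8],[-2.6,0,0.8],[-2.6,0,0.8],[-2.6,0,0.8],[-2.6,0,0.8],[-2.6,0,0.8],[-2.6,0,0.8]],"rotation":[[0,0,0],[0,0,0],[0,0,0],[0,0,0],[0,0,0],[0,0,0],[0,0,0],[0,0,0]]}'
python3 -m creep '{"gripper":[0,0,0,0,0,0,0,0],"offset":[[-4,0,-1],[-4,0,-1],[-4,0,-1],[-4,0,-1],[-4,0,-1],[-4,0,-1],[-4,0,-1],[-4,0,-1]],"rotation":[[0,0,0],[0,0,0],[0,0,0],[0,0,0],[0,0,0],[0,0,0],[0,0,0],[0,0,0]]}'
python3 -c "
from h import *
go(67.5,-60,73)
import cv2
cv2.imwrite('pics/s5.png',robot.grab_frame('scene')[100:330,130:450,::-1])"
```

```text
t: 12.97
tcp_pos: [0.5368, -0.0142, 0.13]
orientation: [3.141, 0.524, 3.06]
force: [-0.0, -0.3, -0.1]
gripper_width: -0.0002
grip_force: 0.0
t: 13.63
tcp_pos: [0.5607, -0.0163, 0.1532]
orientation: [3.141, 0.524, 3.06]
force: [-0.8, 0.1, -3.7]
gripper_width: 0.0
grip_force: 1.3
t 13.63 corner from notch edge (rail mm) x 38.5 y -60.1 z 58.8 F [-0.8  0.1 -3.7] w 0.000 tilt-err [3.141 0.524 3.06 ]
tool mm [-32.2   0.1   2.2]
```

View pics/s5.png

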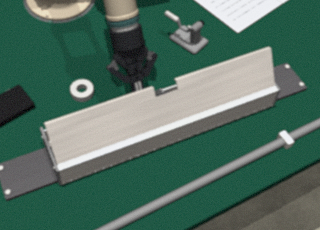

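The finger is under the flap and the flap is rising, so I'll continue along the arc.

```bash
python3 -m creep '{"gripper":[0,0,0,0,0,0,0,0],"offset":[[-4,0,-0.3],[-4,0,-0.2],[-4,0,0],[-4,0,0.2],[-4,0,0.4],[-4,0,0.5],[-4,0,0.7],[-4,0,0.9]],"rotation":[[0,0,0],[0,0,0],[0,0,0],[0,0,0],[0,0,0],[0,0,0],[0,0,0],[0,0,0]]}'
python3 -m creep '{"gripper":[0,0,0,0,0,0,0,0],"offset":[[-3.5,0,1],[-3.5,0,1],[-3.5,0,1.1],[-3.5,0,1.2],[-3.5,0,1.2],[-3.5,0,1.3],[-3.5,0,1.3],[-3.5,0,1.3]],"rotation":[[0,0,0],[0,0,0],[0,0,0],[0,0,0],[0,0,0],[0,0,0],[0,0,0],[0,0,0]]}'
python3 -c "
from h import *
go(100,-60,79)
import cv2
cv2.imwrite('pics/s6.png',robot.grab_frame('scene')[100:330,130:450,::-1])"
```

```text
t: 14.35
tcp_pos: [0.5896, -0.0187, 0.1675]
orientation: [-3.142, 0.525, 3.06]
force: [-2.3, -0.6, 0.7]
gripper_width: 0.0001
grip_force: 1.1
t: 15.02
tcp_pos: [0.6176, -0.0209, 0.1724]
orientation: [3.141, 0.522, 3.06]
force: [-2.4, 0.4, -3.4]
gripper_width: 0.0
grip_force: 1.5
t 15.02 corner from notch edge (rail mm) x 95.6 y -60.1 z 77.9 F [-2.4  0.4 -3.4] w 0.000 tilt-err [3.141 0.522 3.06 ]
tool mm [-4.3  0.1  1.3]
```

View pics/s6.png

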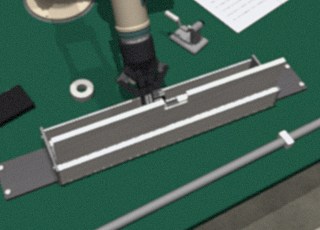

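```bash
python3 -m creep '{"gripper":[0,0,0,0,0,0,0,0],"offset":[[-1.1,0,0.8],[-1.1,0,0.8],[-1.1,0,0.8],[-1.1,0,0.8],[-1.1,0,0.8],[0,0,0],[0,0,0],[0,0,0]],"rotation":[[0,0,0],[0,0,0],[0,0,0],[0,0,0],[0,0,0],[0,0,0],[0,0,0],[0,0,0]]}'
python3 -c "
from h import *
go(0,-60,70)
import cv2
cv2.imwrite('pics/t7.png',cv2.resize(robot.grab_frame('top')[100:220,80:400,::-1],None,fx=2.5,fy=2.5,interpolation=2))"
```

```text
t: 15.73
tcp_pos: [0.625, -0.0216, 0.1726]
orientation: [3.142, 0.525, 3.06]
force: [-0.1, 0.7, -0.9]
gripper_width: 0.0001
grip_force: 0.4
t 15.73 corner from notch edge (rail mm) x 103.0 y -60.1 z 78.2 F [-0.1  0.7 -0.9] w 0.000 tilt-err [3.142 0.525 3.06 ]
tool mm [ 93.2   0.1 -44.6]
```

View pics/t7.png

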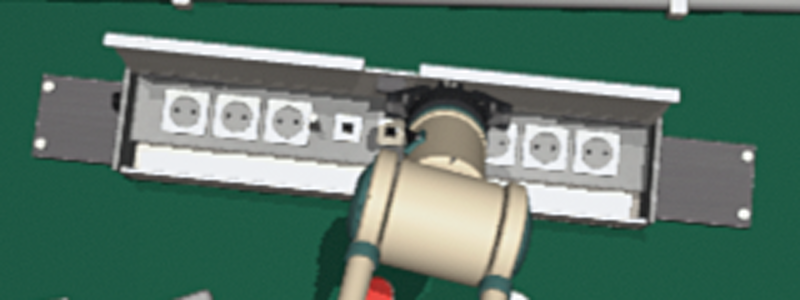

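The flap looks upright, with its lip as a white band on top from (105,38) to (680,96) in the crop, and the sockets exposed. I'll check the angle from it.

Run:
```python
from h import *
O=np.array([.5863,.0388,0])
for th in(1.4,1.5,1.57,1.65):print(th,"pred edge/lip rail x",45-109*np.cos(th)+6*np.sin(th),45-109*np.cos(th)-6*np.sin(th))
for uv in[(107,33),(105,43),(680,90),(678,101)]:
    q=ray("top",(80+uv[0]/2.5,100+uv[1]/2.5),.185)-O;print(uv,q@ex*1e3,q@ey*1e3)
```

```text
1.4 pred edge/lip rail x 32.38627980380449 20.560883043942965
1.5 pred edge/lip rail x 43.27461493784471 31.304675098596057
1.57 pred edge/lip rail x 50.91319848612108 38.91320229093906
1.65 pred edge/lip rail x 59.605367050657506 47.642986709210476
(107, 33) 61.76987394374381 302.99899690609425
(105, 43) 50.98515294911142 303.6452513836901
(680, 90) 61.17972748634735 -294.2183088566755
(678, 101) 49.38355752765852 -292.99244031628683
```

The flap is at about 1.6 rad, upright. I'll retract straight back, then lift.

```bash
python3 -m creep '{"gripper":[0,0,0,0,0,0,0,0],"offset":[[4,0,-2],[11,0,-6.2],[12,0,-7],[12,0,-7],[12,0,-7],[12,0,-7],[12,0,-7],[12,0,-7]],"rotation":[[0,0,0],[0,0,0],[0,0,0],[0,0,0],[0,0,0],[0,0,0],[0,0,0],[0,0,0]]}'
python3 -m creep '{"gripper":[0,0,0,0,0,0,0,0],"offset":[[0,0,-12],[0,0,-15],[0,0,-15],[0,0,-15],[0,0,-15],[0,0,-10],[0,0,0],[0,0,0]],"rotation":[[0,0,0],[0,0,0],[0,0,0],[0,0,0],[0,0,0],[0,0,0],[0,0,0],[0,0,0]]}'
python3 -c "
from h import *
st()
import cv2
cv2.imwrite('pics/t8.png',cv2.resize(robot.grab_frame('top')[100:280,80:400,::-1],None,fx=2.5,fy=2.5,interpolation=2))"
```

```text
t: 16.45
tcp_pos: [0.5229, -0.0132, 0.1723]
orientation: [3.142, 0.524, 3.06]
force: [0.1, 0.6, -0.1]
gripper_width: 0.0
grip_force: 0.0
t: 17.12
tcp_pos: [0.4831, -0.01, 0.2437]
orientation: [-3.141, 0.526, 3.06]
force: [-0.7, 0.1, 0.0]
gripper_width: 0.0001
grip_force: 0.0
t 17.12 corner from notch edge (rail mm) x -39.3 y -60.1 z 149.3 F [-0.7  0.1  0. ] w 0.000 tilt-err [-3.141  0.526  3.06 ]
```

View pics/t8.png

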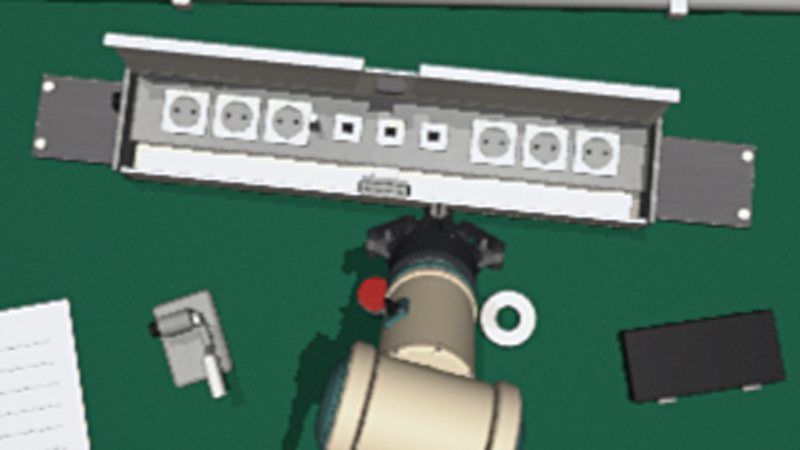

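The flap stands open with all the sockets exposed, the things on the bench are where they were, and the arm is clear.

```bash
python3 -c "
from rig import robot
print(robot.close_job())"
```

```text
the job is handed in; nothing more can be done
None
```

The job is handed in: the console flap stands open at about 1.6 rad with the sockets exposed, the arm is touching nothing, and the things on the bench look undisturbed, after about 17 s of robot time.

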